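# Release a bar from a left-hand clamp

## Task

Two clamp blocks each lock a steel bar with a brass knob; take out the bar of the one whose knob has notches cut round its rim, the mark of a left-hand thread. Unscrew that knob by turning it clockwise, as far as it goes until you feel its stop but without forcing it, then draw the bar gently straight out of the front without wrenching it in the clamp and lay it flat in the black tray, not dropped. Leave the other clamp, its bar and everything else on the bench as they are.

Things in the scene. Friction and masses are not known exactly. Their poses are not given: they have to be found in the camera images.
- notched_clamp: Grey steel block fixed to the bench, 90 (x) x 68 (y) mm, 38 mm high. Origin: centre of its underside; z up, front to its -x. A channel 27 mm wide, floor at z = 14 mm, runs along x, open at the front, shut at the rear. An aluminium bridge (x -25 to 25 mm, z 29.5 to 38 mm) crosses it. A screw pin comes down at x = y = 0. Its knob has the notches.
- notched_knob_top (a point): Centre of the top face of the brass knob of the notched clamp: round, 52 mm in diameter, 24 mm high, axis vertical; its underside is 4 mm or more above the bridge. Six dark notches over its top rim mark a left-hand thread. The point rises with the knob (66 mm above the bench when tight) but does not turn with it.
- notched_thread (a point): Point on the knob's axis at the bridge's top. Turned clockwise from above, the knob rises 2 mm per rad against 0.15 N m of friction and stays where left. It has 2.3 to 3 rad to go, unknown, to a stop that must be felt: there the torque climbs about 0.3 N m per 0.1 rad; over 0.45 N m either way is forcing it. Counter-clockwise it soon comes up tight.
- notched_pointer (a point): Tip of a small red pointer under the notched knob, 30 mm from its axis towards the clamp's front, on a sprung collar on the bridge. It does not turn with the knob, only with the torque put on it: it stands at y = 0 of the clamp's frame at rest and goes aside 10 mm per N m (4.5 mm at 0.45 N m).
- notched_mouth (a point): Middle of the front opening of the notched clamp's channel (clamp x = -45, z = 21 mm). The bar has 1.5 mm to spare at each side and above. The 9 mm screw pin stands 4.4 mm deep in a 14 mm square pocket of the bar when tight, so the bar cannot leave; at the knob's stop the pin is clear. The bar is clear of the bridge once drawn 65 mm, of the block after 85 mm.
- notched_bar_centre (a point): Middle of the steel bar locked in the notched clamp, 132 (its x) x 24 (y) x 14 (z) mm. It starts flat in the channel at x -29, y 0, z 21 mm of the clamp's frame; its free end stands 50 mm out of the front (clamp x -95 to -45 mm) and can be pinched across its width from above. The one to take out.
- notched_bar: The same bar, 0.14 to 0.24 kg, as a  origin at the centre of its underside, 7 mm below its middle.
- plain_clamp: Grey steel block fixed to the bench, 90 (x) x 68 (y) mm, 38 mm high. Origin: centre of its underside; z up, front to its -x. A channel 27 mm wide, floor at z = 14 mm, runs along x, open at the front, shut at the rear. An aluminium bridge (x -25 to 25 mm, z 29.5 to 38 mm) crosses it. A screw pin comes down at x = y = 0. Its knob's rim is plain.
- plain_rim (a point): A point on the top rim of the plain clamp's knob, 24 mm from its axis; turns with it. The knob is like the other, but its rim has no notches: right-hand thread. To be left alone.
- plain_bar_centre (a point): Middle of the steel bar locked in the plain clamp, 132 (its x) x 24 (y) x 14 (z) mm. It starts flat in the channel at x -29, y 0, z 21 mm of the clamp's frame; its free end stands 50 mm out of the front (clamp x -95 to -45 mm) and can be pinched across its width from above. To be left alone.
- tray: Open black tray fixed to the bench, 165 (its x) x 90 (its y) mm outside and 22 mm high, walls and floor 4 mm thick. Origin: centre of its underside.
- solder_reel: Bystander: grey-flanged reel, 66 mm across, 56 mm high, standing.
- ipa_bottle: Bystander: white bottle with a red nozzle, 49 mm across, 127 mm high.
- brass_wool: Bystander: black cup of brass wool, 72 mm across, 69 mm high.
- driver: Bystander: screwdriver with an orange handle, 196 mm long, lying.
- tape: Bystander: roll of black tape, 62 mm across, 19 mm high, lying.
Things that resemble listed ones, but are neither listed nor needed, are in the scene too. Leave any blue look-alike of the notched_bar alone.

How it is judged:
On the way, in this order (a step that is already met when the one before it is completed fails the run):
1. the notched knob is unscrewed up to its stop (z of notched_knob_top in the frame of notched_clamp above 0.0715 m), for 0.2 s.
2. its bar is drawn out of the clamp (x of notched_bar_centre in the frame of notched_clamp below -0.108 m), for 0.1 s.
At the end, for the whole second after the job is handed in: The notched knob is unscrewed to within 0.3 rad of its stop (risen to 71.4 mm of at most 72 mm above the bench), and its bar lies flat (within 0.1 rad) and at rest on the floor of the tray, its middle no more than 15 mm above the tray's underside and inside its walls (z of notched_knob_top in the frame of notched_clamp above 0.0714 m and x of notched_bar_centre in the frame of tray between -0.04 and 0.04 m and y of notched_bar_centre in the frame of tray between -0.04 and 0.04 m and z of notched_bar_centre in the frame of tray below 0.015 m and angle between the z axis of notched_bar_centre and the z axis of tray, either way round below 0.1 rad and linear speed of notched_bar below 0.02 m/s); the robot touches nothing.
It fails at once if the knob is forced against its stop or wrung tight: more than 0.45 N m, its pointer more than 4.5 mm aside (y of notched_pointer in the frame of notched_clamp below -0.0045 m or y of notched_pointer in the frame of notched_clamp above 0.0045 m).
It fails at once if the bar is wrenched in its clamp: more than 15 N between bar and clamp (contact force between notched_bar and notched_clamp above 15 N).
It fails at once if the bar is dropped: it moves faster than 0.45 m/s while not held (linear speed of notched_bar above 0.45 m/s and contact force between the fingers and notched_bar below 0.1 N).
It fails at once if the other things are disturbed: the plain knob turned by more than about 0.3 rad, its bar moved more than 5 mm or a bystander more than 20 mm (distance of plain_rim from where it was at the start of the episode above 0.0075 m or distance of plain_bar_centre from where it was at the start of the episode above 0.005 m or distance of any of solder_reel, ipa_bottle, brass_wool, driver, tape from where it was at the start of the episode above 0.02 m).
It also fails if it takes over 72 s, if anything falls off the work surface, if the arm or the gripper's body presses on something with over 40 N, if the wrist force passes 120 N, or if a joint passes its speed limit or range.

## Robot

A 6-joint arm with a two-finger parallel gripper is mounted at the origin on a cart in front of the work surface, level with it; the furniture and walls round the work are solid. World frame = base frame: x ahead of the robot, y to its left, z up, the work surface at z = 0. Lengths are in m, angles in rad, forces in N, time in s.
With the tool pointing down it reaches from about 0.3 to 0.775 m from the base axis. Payload 14.6 kg.
Tool frame: the origin (TCP) lies at the very end of the fingers, on their centre line; the grasp point (between the pads) lies 19 mm behind it; z points along the fingers, y is the line along which they close (so a half turn about z gives the same grasp; the last joint's range is limited). The gripper opens to 94 mm and grips with 3 to 60 N. Pads are 16 mm wide; open, the fingers measure 119 mm over their backs; the gripper's body (75 mm by 177 mm) begins 78 mm behind the grasp point.
Start: joints at [-1.377, 0.3, 1.521, -0, 1.321, -0.067], TCP at [0.142, -0.531, 0.205] pointing down, gripper open.
Joint ranges: [-3.03, 3.03], [-0.79, 2.21], [0.23, 2.52], [-1.04, 4.18], [0, 3.07], [-2.55, 2.55]. Speed limits (rad/s): [2.22, 2.22, 2.57, 3.14, 3.14, 3.14].

## Interface

Orientations are given as [roll, pitch, yaw] about the fixed x, y, z axes, in that order (R = Rz(yaw) Ry(pitch) Rx(roll)).
In Python, from station import ctrl, cams gives the robot as it stands. The module is installed in compiled form; this text tells all that it offers.
- The arm moves only by the tool arm_command, never from a script. Its argument "plan" is a list that holds one entry, the list of rows, each a list of 7 numbers: the shift along the tool's x, y, z in shares of 0.8 m (1.0 is 0.8 m), then the turn, a rotation vector about the tool's x, y, z in shares of 4 rad (1.0 is 4 rad), then the closure, from -1 (fully open) to 1 (shut). A call has 1 to 12 rows; each row is the pose to reach, as a shift and turn from the pose commanded when the call began, along the tool's axes at that moment; what a row does not reach only later rows make up. A row lasts 1/10 s, in which the tool goes at most 50 mm and 8.59 degrees, less where a joint would pass 70% of its speed; a pose out of reach is approached as far as the arm can. No shift or turn number may pass 1 either way. A call with a gripper value outside its range is refused whole. The fingers move at their own pace and stop on an object; "squeeze" is the grip in N (left out, the last holds). Time passes only in rows, so rows that repeat a pose let the fingers close. It gives the time, the measured TCP pose, the force, the opening and the grip force at its end, in the units of the state.
- ctrl.get_obs(): the state, without advancing time (a new reading comes with each control period).
- cams.camera(name): name is "scene" or "top" or "wrist"; returns (picture, depth): 384x512x3 uint8, blue, green, red; 384x512 float32, m along the optical axis (not along the pixel's ray), 0 where there is no reading.
- cams.camera_info(name): a dict with "fx", "fy", "cx", "cy" (pixels), "dist_coeffs" ([k1, k2, p1, p2, k3] as OpenCV has them; the pictures are not rectified), "world_to_cam" (4x4, takes a point from world to camera coordinates). Camera axes: x right, y down, z forward; pixel columns grow to the right and rows downward; lengths in m; the calibration is good to about 2 mm. A picture is of the moment at which its call begins: read the wrist's pose just before it. camera_info takes no time and is no camera call; for the wrist camera it gives the pose at the moment of the call.
- ctrl.hand_in(): hands the job in; it is judged then, once.
The state is a dict: "time_s": time; "qpos": joint angles; "joint_vel": joint speeds; "tau": joint torques, N m; "ee_pos": TCP position; "eef_rot": TCP orientation; "force": force on the tool from outside, world axes, zero at the start; "moment": the same for the moment, N m; "grip_width": finger opening in m; "grip_force": force on a finger pad.
Only numpy, scipy, OpenCV 4.12 (cv2) and the standard library are available. Lean on these libraries where they do the work, as an engineer would, in place of code of your own. Each camera call takes 0.05 s, during which the arm holds its last target. There are 200 camera calls.

## Working session

There is one attempt and no reset: what is moved stays moved. The work goes in short steps, Python scripts to look and compute and a tool call to move; the robot and the scene stay as the last step left them, time stands still between calls to the robot, and variables do not carry over. Pictures are saved under pics/ and viewed, at most 12 in all, crops included, and the job is handed in when it is done.

Besides the shell and the picture viewer there is one more tool, called after "Request:" by a JSON object that holds its "op" and its "data", one argument or row to a line. arm_command: Moves the arm, as the interface text tells. Its arguments: {"type":"object","properties":{"plan":{"type":"array"},"squeeze":{"type":"number"}},"required":["plan"]}

```bash
mkdir -p pics; cat > h.py <<'E'
import numpy as np, cv2
from station import ctrl, cams
def grab(name):
    info=cams.camera_info(name); img,d=cams.camera(name); return img,d,info
def pix2w(u,v,info,depth=None,z=None):
    K=np.array([[info['fx'],0,info['cx']],[0,info['fy'],info['cy']],[0,0,1.]])
    n=cv2.undistortPoints(np.array([[[u,v]]],float),K,np.array(info['dist_coeffs'],float))[0,0]
    T=np.linalg.inv(np.array(info['world_to_cam'])); r=T[:3,:3]@np.array([n[0],n[1],1]); o=T[:3,3]
    s=depth if depth is not None else (z-o[2])/r[2]
    return o+s*r
def w2pix(p,info):
    K=np.array([[info['fx'],0,info['cx']],[0,info['fy'],info['cy']],[0,0,1.]]); W=np.array(info['world_to_cam'])
    r=cv2.projectPoints(np.array([p],float),cv2.Rodrigues(W[:3,:3])[0],W[:3,3],K,np.array(info['dist_coeffs'],float))
    return r[0][0,0]
E
python3 - <<'E'
from h import *
import pickle
o=ctrl.get_obs(); print(o)
for n in('top','scene'):
    g=grab(n); pickle.dump(g,open(n+'.pkl','wb')); 
    cv2.imwrite(f'pics/{n}0.png',cv2.resize(g[0],(800,600),interpolation=cv2.INTER_CUBIC)); print(n,np.linalg.inv(np.array(g[2]['world_to_cam'])).round(3).tolist(),g[2]['fx'])
E
```

```text
{'time_s': 0.0, 'qpos': array([-1.37660524e+00,  3.00452902e-01,  1.52155382e+00, -5.76577962e-06,
        1.32073404e+00, -6.65994274e-02]), 'joint_vel': array([-0.00269786, -0.00115861, -0.00054548,  0.00092007, -0.00061485,
       -0.00111142]), 'tau': array([-3.45092318e-03, -5.31810522e+01, -3.52736306e+01,  7.06806011e-02,
        2.43765773e-02, -9.82852157e-05]), 'ee_pos': array([ 0.14176002, -0.53114724,  0.20490786]), 'eef_rot': array([-3.14044672e+00, -7.08343325e-05,  2.60791905e-01]), 'force': array([0.32785772, 0.35289186, 0.87147625]), 'moment': array([ 0.00933096,  0.0184056 , -0.01098917]), 'grip_force': 0.0, 'grip_width': 0.0941390918949097}
top [[-0.0, -0.989, 0.146, 0.403], [-1.0, -0.0, -0.004, 0.232], [0.004, -0.146, -0.989, 1.7], [0.0, 0.0, 0.0, 1.0]] 400.5193279360426
scene [[-0.675, -0.484, 0.557, -0.087], [-0.738, 0.444, -0.508, 0.908], [-0.001, -0.754, -0.657, 0.901], [0.0, 0.0, 0.0, 1.0]] 364.6636526661833
```

View pics/top0.png

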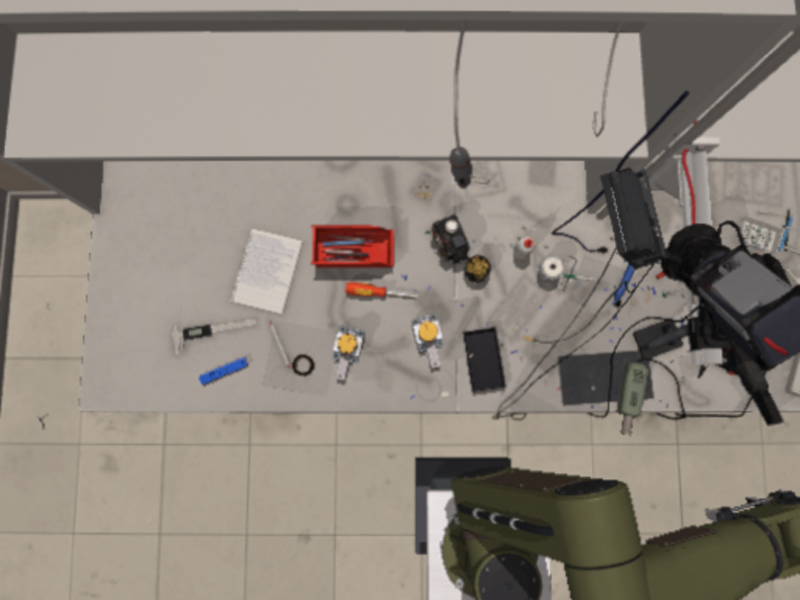

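View pics/scene0.png

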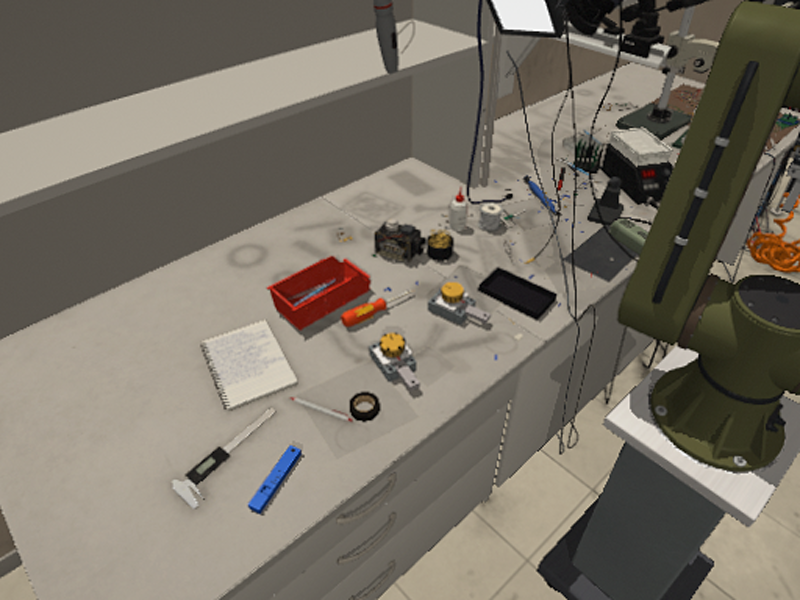

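The top view shows two clamps, with knobs at about (348,344) and (428,331) of the 800x600 picture. The tray is at (484,360) and the tape at (303,365). In the scene view the knobs are at (392,345) and (453,292). The left one looks notched, so I'll enlarge both to check.

```bash
python3 - <<'E'
from h import *
import pickle
t=pickle.load(open('top.pkl','rb')); s=pickle.load(open('scene.pkl','rb'))
a=cv2.resize(t[0][195:255,205:330],None,fx=6.4,fy=6.4,interpolation=cv2.INTER_CUBIC)  # 800 x 384 /750
b=cv2.resize(s[0][175:255,230:365][:,:],(400,216),interpolation=cv2.INTER_CUBIC)
c=np.zeros((600,800,3),np.uint8); c[:384,:800]=a; c[384:600,:400]=b
cv2.imwrite('pics/crop1.png',c)
I=t[2]
for n,(u,v),z in [('L knob',(348,344),.066),('R knob',(428,331),.066),('tray',(484.5,360),.02),('Lbar',(342,377),.028),('Rbar',(435,365),.028)]:
    u,v=u*.64,v*.64; print(n,pix2w(u,v,I,z=z).round(4), pix2w(u,v,I,depth=float(t[1][int(v),int(u)])).round(4))
E
```

```text
L knob [0.532  0.3658 0.066 ] [0.5315 0.3653 0.0723]
R knob [0.5662 0.1565 0.066 ] [0.5661 0.1565 0.0675]
tray [0.4928 0.0033 0.02  ] [ 4.94e-01  1.00e-04 -3.80e-03]
Lbar [0.4473 0.3838 0.028 ] [0.4473 0.3838 0.0276]
Rbar [0.4791 0.1366 0.028 ] [0.4788 0.137  0.0352]
```

View pics/crop1.png

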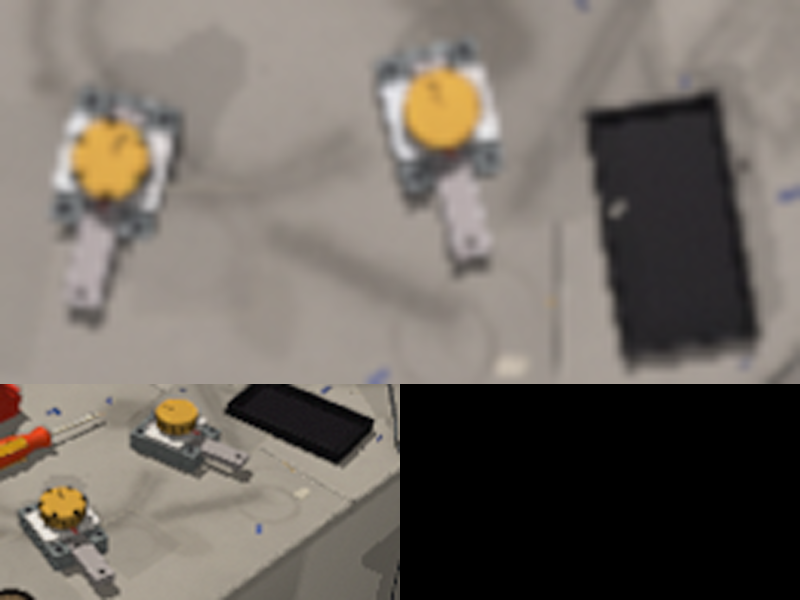

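The left clamp has the notched knob: the dark rim notches are clear at crop (110,160). The right one, at (443,110), is plain. The left knob is at about (0.532, 0.366) and the clamp yaw is about -0.18. I'll move there in two calls.

Units first: shifts go in shares of 0.8 m and turns go in shares of 4 rad. So -388 mm / 800 = -0.485, 371 mm / 800 = 0.4638, -1.5 rad / 4 = -0.375.

Request:
{"op": "arm_command", "data": {
  "plan": [
    [[0.05, -0.05, -0.0125, 0, 0, -0.03, -1], [0.1, -0.1, -0.025, 0, 0, -0.06, -1], [0.15, -0.15, -0.0375, 0, 0, -0.09, -1], [0.1938, -0.1938, -0.05, 0, 0, -0.12, -1], [0.2375, -0.2375, -0.0625, 0, 0, -0.15, -1], [0.2813, -0.2813, -0.0625, 0, 0, -0.1875, -1], [0.325, -0.325, -0.0625, 0, 0, -0.225, -1], [0.3625, -0.3688, -0.0625, 0, 0, -0.2625, -1], [0.4, -0.4125, -0.0625, 0, 0, -0.3, -1], [0.4375, -0.4563, -0.0625, 0, 0, -0.3375, -1], [0.4638, -0.485, -0.0625, 0, 0, -0.3625, -1], [0.4638, -0.485, -0.0625, 0, 0, -0.375, -1]]
  ]
}}

```text
time_s: 1.3
ee_pos: [0.4013, -0.0572, 0.2552]
eef_rot: [-3.141, -0.001, 1.77]
force: [-1.0, -0.8, -0.2]
grip_width: 0.0939
grip_force: 0.0
```

```bash
python3 - <<'E'
from h import *
from scipy.spatial.transform import Rotation as R
o=ctrl.get_obs(); p=o['ee_pos'];e=o['eef_rot'];print(o['time_s'],p,e,o['qpos'])
M=R.from_euler('xyz',e); d=np.array([.475,.345,.25])-p
print((M.inv().apply(d)*1000).round(1))
C=np.linalg.inv(np.array(cams.camera_info('wrist')['world_to_cam'])); print('cam in tool',(M.inv().apply(C[:3,3]-p)).round(3),(M.inv().as_matrix()@C[:3,:3]).round(2).tolist())
E
```

```text
1.3 [ 0.40127576 -0.05722336  0.25519824] [-3.14141594e+00 -7.48209166e-04  1.76986946e+00] [-2.32473399e-01 -6.99732770e-02  1.81655406e+00  6.15126434e-04
  1.39548538e+00 -4.31654024e-01]
[379.7 151.8   5.5]
cam in tool [ 0.081  0.001 -0.179] [[-0.0, -0.96, -0.28], [1.0, -0.0, 0.0], [-0.0, -0.28, 0.96]]
```

In the tool's units: 399 mm / 800 = 0.4988, 385 mm / 800 = 0.4813, -1.2 rad / 4 = -0.3.

Request:
{"op": "arm_command", "data": {
  "plan": [
    [[0.055, 0.025, 0, 0, 0, -0.035, -1], [0.11, 0.05, 0, 0, 0, -0.07, -1], [0.165, 0.075, 0, 0, 0, -0.105, -1], [0.22, 0.1, 0, 0, 0, -0.14, -1], [0.275, 0.125, 0, 0, 0, -0.175, -1], [0.33, 0.15, 0, 0, 0, -0.21, -1], [0.385, 0.175, 0, 0, 0, -0.245, -1], [0.44, 0.2, 0, 0, 0, -0.275, -1], [0.4813, 0.2188, 0, 0, 0, -0.3, -1], [0.4988, 0.2263, 0, 0, 0, -0.3, -1], [0.4988, 0.2263, 0, 0, 0, -0.3, -1]]
  ]
}}

```text
time_s: 2.4
ee_pos: [0.5023, 0.3666, 0.2541]
eef_rot: [-3.14, -0.001, 2.963]
force: [-0.1, 0.1, -0.7]
grip_width: 0.0939
grip_force: 0.0
```

```bash
python3 - <<'E'
from h import *
import pickle
o=ctrl.get_obs(); print(o['time_s'],o['ee_pos'],o['eef_rot'],o['qpos'].round(3))
g=grab('wrist'); pickle.dump(g,open('w1.pkl','wb'))
cv2.imwrite('pics/w1.png',cv2.resize(g[0],(800,600),interpolation=cv2.INTER_CUBIC))
E
```

```text
2.4 [0.50225564 0.36661944 0.25413732] [-3.14042299e+00 -1.38397358e-03  2.96264633e+00] [ 0.572  0.436  1.225  0.     1.483 -0.82 ]
```

View pics/w1.png

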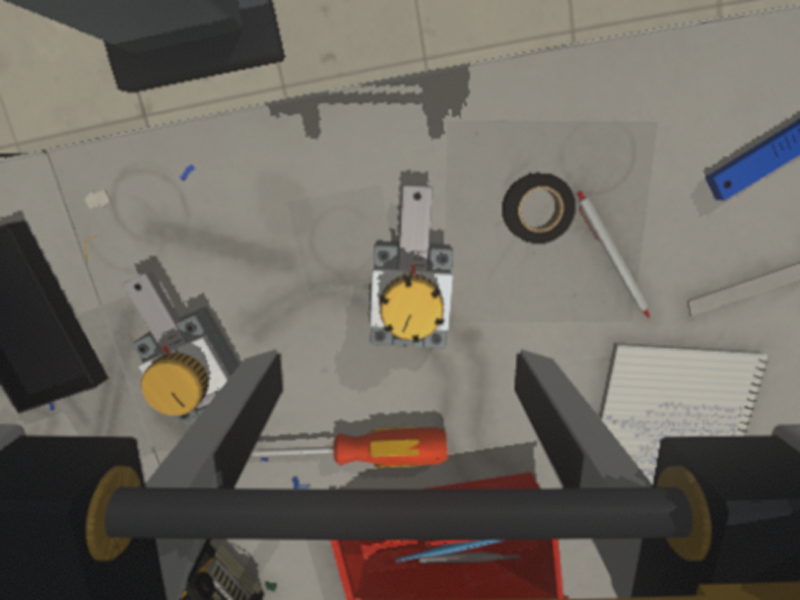

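The wrist view shows the notched knob at (412,308), with the red pointer at (412,272) and the bar's free end at about (417,187). The tape at (539,207) is well clear. I'll enlarge this for exact edges.

```bash
python3 - <<'E'
from h import *
import pickle
g=pickle.load(open('w1.pkl','rb'))
c=cv2.resize(g[0][105:230,215:315],None,fx=4.8,fy=4.8,interpolation=cv2.INTER_CUBIC); cv2.imwrite('pics/w1c.png',c)
# bar: segment by colour/height via depth
img,d,I=g
v,u=np.nonzero(d>0)
K=np.array([[I['fx'],0,I['cx']],[0,I['fy'],I['cy']],[0,0,1.]])
n=cv2.undistortPoints(np.stack([u,v],1)[:,None].astype(float),K,np.array(I['dist_coeffs'],float))[:,0]
T=np.linalg.inv(np.array(I['world_to_cam'])); P=(np.c_[n,np.ones(len(n))]*d[v,u][:,None])@T[:3,:3].T+T[:3,3]
near=np.hypot(P[:,0]-.532,P[:,1]-.366)<.13
k=near&(P[:,2]>.058)&(P[:,2]<.08)
print('knob',k.sum(),np.median(P[k],0).round(4),P[k].min(0).round(4),P[k].max(0).round(4))
m=near&(P[:,2]>.021)&(P[:,2]<.034)&(P[:,0]<.478)
B=P[m]; r=cv2.minAreaRect(B[:,:2].astype(np.float32)*1000); print('bar',m.sum(),r,np.median(B[:,2]))
print('bench z',np.median(P[near&(P[:,2]<.008),2]))
E
```

```text
knob 1348 [0.5345 0.3711 0.066 ] [0.5086 0.3452 0.0582] [0.564  0.3967 0.0703]
bar 515 ((470.7782897949219, 425.4096984863281), (99.63805389404297, 37.46522903442383), 76.56795501708984) 0.027494608343760052
bench z -0.0003020111826342875
```

View pics/w1c.png

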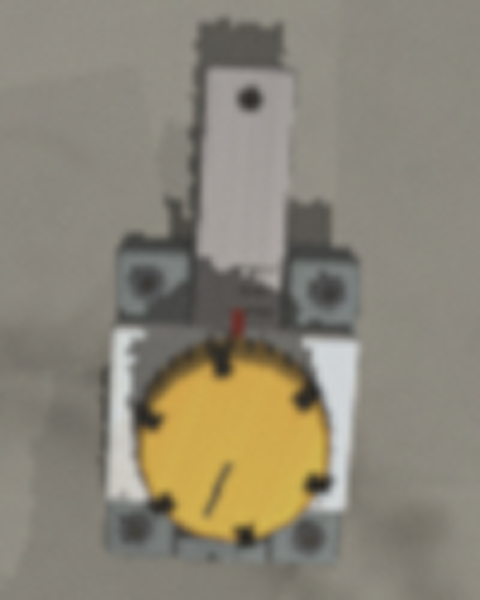

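```bash
cat >> h.py <<'E'
from scipy.spatial.transform import Rotation as R
def totool(target,yaw=None):
    o=ctrl.get_obs(); M=R.from_euler('xyz',o['eef_rot']); s=(M.inv().apply(np.array(target)-o['ee_pos'])*1000).round(1)
    a=None
    if yaw is not None: a=(M.inv()*R.from_euler('xyz',[np.pi,0,yaw])).as_rotvec().round(4)
    return s,a
E
python3 - <<'E'
from h import *
import pickle
g=pickle.load(open('w1.pkl','rb')); I=g[2]
f=lambda x,y,z: pix2w(215+(x-.0)/4.8-.4,105+y/4.8-.4,I,z=z)
k=f(234,444,.066); e=f(250.5,66,.028); b=f(242,250,.028); w=[f(206,65,.028),f(295,68,.028)]; t=f(238,312,.040)
bl=f(117,326,.038);br=f(361,330,.038)
print('knob',k,'end',e,'b',b,'width',np.linalg.norm(w[0]-w[1]),'tip',t)
d=k-e; print('yaw knob-end',np.arctan2(d[1],d[0]),'dist',np.hypot(d[0],d[1]),'edge yaw',np.arctan2(*(b-e)[1::-1]),'diam',np.linalg.norm(f(139,444,.066)-f(329,444,.066)))
print('bridge edge yaw',np.arctan2(*(bl-br)[1::-1])-np.pi/2,np.linalg.norm(bl-br))
print(totool([k[0],k[1],.13],np.pi+np.arctan2(d[1],d[0])))
E
```

```text
knob [0.53494513 0.37157976 0.066     ] end [0.4438816  0.39289373 0.028     ] b [0.49205642 0.3822765  0.028     ] width 0.023672799242512758 tip [0.50641932 0.37832344 0.04      ]
yaw knob-end -0.2299172052803055 dist 0.0935246054715116 edge yaw -0.21692181530271737 diam 0.04904185119819523
bridge edge yaw -3.337990995007133 0.06631735417807855
(array([-31.1,  12.1, 124.5]), array([-0.0011, -0.001 ,  0.0498]))
```

The knob is at about (0.535, 0.371) and the clamp yaw is about -0.215. The 94 mm bar-end distance and 24 mm width match the given sizes. I'll move over the knob and go down.

In the tool's units: 206 mm / 800 = 0.2575, 198 mm / 800 = 0.2475, 0.036 rad / 4 = 0.009.

Request:
{"op": "arm_command", "data": {
  "plan": [
    [[-0.02, 0.0075, 0.025, 0, 0, 0.005, -1], [-0.0388, 0.015, 0.075, 0, 0, 0.009, -1], [-0.0388, 0.015, 0.125, 0, 0, 0.009, -1], [-0.0388, 0.015, 0.175, 0, 0, 0.009, -1], [-0.0388, 0.015, 0.2063, 0, 0, 0.009, -1], [-0.0388, 0.015, 0.2313, 0, 0, 0.009, -1], [-0.0388, 0.015, 0.2475, 0, 0, 0.009, -1], [-0.0388, 0.015, 0.2575, 0, 0, 0.009, -1], [-0.0388, 0.015, 0.2575, 0, 0, 0.009, -1], [-0.0388, 0.015, 0.2575, 0, 0, 0.009, -1]]
  ]
}}

```text
time_s: 3.45
ee_pos: [0.5357, 0.3714, 0.0505]
eef_rot: [3.141, 0.001, 2.925]
force: [0.2, -0.2, -0.1]
grip_width: 0.0941
grip_force: 0.0
```

Request:
{"op": "arm_command", "data": {
  "plan": [
    [[0, 0, 0, 0, 0, 0, 0.0], [0, 0, 0, 0, 0, 0, 0.0], [0, 0, 0, 0, 0, 0, 0.15], [0, 0, 0, 0, 0, 0, 0.2], [0, 0, 0, 0, 0, 0, 0.3], [0, 0, 0, 0, 0, 0, 0.4], [0, 0, 0, 0, 0, 0, 0.4]]
  ],
  "squeeze": 8
}}

```text
time_s: 4.15
ee_pos: [0.5353, 0.3713, 0.0495]
eef_rot: [-3.141, -0.0, 2.925]
force: [0.0, 0.4, 0.1]
grip_width: 0.0515
grip_force: 8.0
```

```bash
cat > s.py <<'E'
from h import *
np.set_printoptions(precision=4,suppress=True)
o=ctrl.get_obs()
for k in('time_s','ee_pos','eef_rot','force','moment','grip_width','grip_force'):print(k,o[k])
print('q6',o['qpos'][5])
E
python3 s.py
```

```text
time_s 4.15
ee_pos [0.5353 0.3713 0.0495]
eef_rot [-3.1415 -0.      2.9248]
force [0.0362 0.3968 0.0632]
moment [-0.0889 -0.0724  0.0247]
grip_width 0.051543682212793894
grip_force 8.000162243843079
q6 -0.8036524447994462
```

In the tool's units: -0.4 mm / 800 = -0.0005, -0.3 mm / 800 = -0.0004, 0.15 rad / 4 = 0.0375.

Request:
{"op": "arm_command", "data": {
  "plan": [
    [[0, 0, -0.0001, 0, 0, 0.0125, 0.5], [0, 0, -0.0003, 0, 0, 0.025, 0.5], [0, 0, -0.0004, 0, 0, 0.0375, 0.5], [0, 0, -0.0005, 0, 0, 0.05, 0.5], [0, 0, -0.0005, 0, 0, 0.05, 0.5]]
  ]
}}

```text
time_s: 4.65
ee_pos: [0.5353, 0.3714, 0.0498]
eef_rot: [3.142, 0.0, 2.724]
force: [0.8, 0.7, -0.1]
grip_width: 0.0521
grip_force: 8.0
```

```bash
cat >> s.py <<'E'
import sys
if len(sys.argv)>1:
    img,d,I=grab('wrist'); c=cv2.resize(img[150:250,180:330],(750,500),interpolation=cv2.INTER_CUBIC); cv2.imwrite('pics/%s.png'%sys.argv[1],c)
E
python3 s.py k1
```

```text
time_s 4.65
ee_pos [0.5353 0.3714 0.0498]
eef_rot [3.1415 0.0001 2.7242]
force [ 0.7796  0.7222 -0.0719]
moment [ 0.0729 -0.2052  0.135 ]
grip_width 0.052055531627604436
grip_force 7.999697774648666
q6 -0.6029425801990492
```

View pics/k1.png

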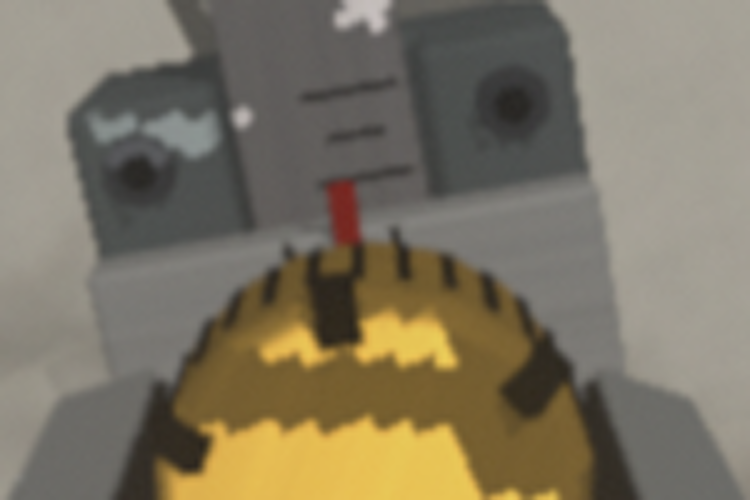

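The knob turned with the gripper: the notch at (335,310) kept its place between the fingers. The moment is about 0.13 N m, which matches thread friction, and the red pointer at (343,210) is barely aside. I'll keep turning and rise 0.2 mm per 0.1 rad.

In the tool's units: -2 mm / 800 = -0.0025, -1.2 mm / 800 = -0.0015, 1 rad / 4 = 0.25.

Request:
{"op": "arm_command", "data": {
  "plan": [
    [[0, 0, -0.0003, 0, 0, 0.025, 0.5], [0, 0, -0.0005, 0, 0, 0.05, 0.5], [0, 0, -0.0008, 0, 0, 0.075, 0.5], [0, 0, -0.001, 0, 0, 0.1, 0.5], [0, 0, -0.0013, 0, 0, 0.125, 0.5], [0, 0, -0.0015, 0, 0, 0.15, 0.5], [0, 0, -0.0018, 0, 0, 0.175, 0.5], [0, 0, -0.002, 0, 0, 0.2, 0.5], [0, 0, -0.0023, 0, 0, 0.225, 0.5], [0, 0, -0.0025, 0, 0, 0.25, 0.5]]
  ]
}}

```text
time_s: 5.7
ee_pos: [0.5357, 0.3716, 0.0519]
eef_rot: [3.14, -0.0, 1.722]
force: [3.6, 2.4, -2.1]
grip_width: 0.0517
grip_force: 8.0
```

```bash
python3 s.py
```

```text
time_s 5.7
ee_pos [0.5357 0.3716 0.0519]
eef_rot [ 3.1403 -0.0004  1.7225]
force [ 3.5783  2.357  -2.1078]
moment [ 0.3097 -0.7658  0.1457]
grip_width 0.0516815757562064
grip_force 7.997104078531265
q6 0.3987295215798641
```

In the tool's units: -1.8 mm / 800 = -0.0023, -1.6 mm / 800 = -0.002, 0.85 rad / 4 = 0.2125.

Request:
{"op": "arm_command", "data": {
  "plan": [
    [[0, 0, -0.0003, 0, 0, 0.025, 0.5], [0, 0, -0.0005, 0, 0, 0.05, 0.5], [0, 0, -0.0008, 0, 0, 0.075, 0.5], [0, 0, -0.001, 0, 0, 0.1, 0.5], [0, 0, -0.0013, 0, 0, 0.125, 0.5], [0, 0, -0.0015, 0, 0, 0.15, 0.5], [0, 0, -0.0018, 0, 0, 0.175, 0.5], [0, 0, -0.002, 0, 0, 0.2, 0.5], [0, 0, -0.0023, 0, 0, 0.2125, 0.5], [0, 0, -0.0023, 0, 0, 0.2125, 0.5]]
  ]
}}

```text
time_s: 6.7
ee_pos: [0.5359, 0.3713, 0.0537]
eef_rot: [3.141, -0.001, 0.875]
force: [5.8, 0.6, -2.8]
grip_width: 0.0515
grip_force: 8.0
```

```bash
python3 s.py k2
```

```text
time_s 6.7
ee_pos [0.5359 0.3713 0.0537]
eef_rot [ 3.1407 -0.001   0.8753]
force [ 5.7829  0.5731 -2.7774]
moment [ 0.0108 -1.1585  0.1484]
grip_width 0.05150667502525588
grip_force 8.001924678683281
q6 1.2456789299254887
```

View pics/k2.png

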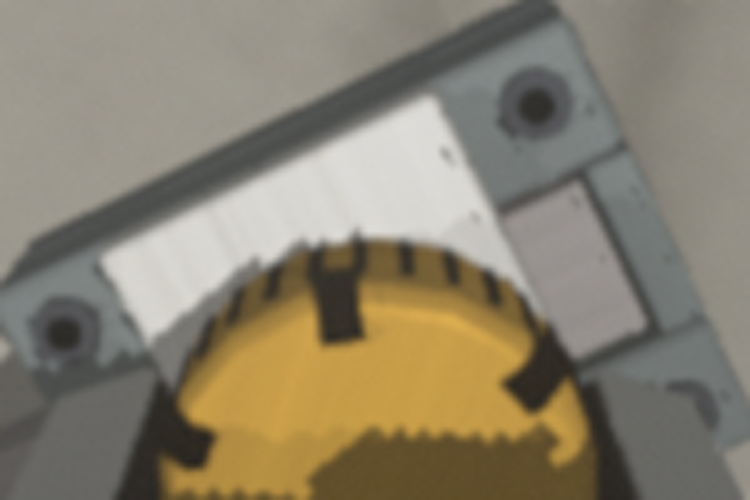

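The torque is steady at 0.148 N m with no slip after 2.05 rad. From here I'll feel for the stop in small steps.

In the tool's units: -0.5 mm / 800 = -0.0006, -0.4 mm / 800 = -0.0005, 0.27 rad / 4 = 0.0675.

Request:
{"op": "arm_command", "data": {
  "plan": [
    [[0, 0, -0.0001, 0, 0, 0.0125, 0.5], [0, 0, -0.0003, 0, 0, 0.025, 0.5], [0, 0, -0.0004, 0, 0, 0.0375, 0.5], [0, 0, -0.0005, 0, 0, 0.05, 0.5], [0, 0, -0.0006, 0, 0, 0.0575, 0.5], [0, 0, -0.0006, 0, 0, 0.0625, 0.5], [0, 0, -0.0006, 0, 0, 0.0675, 0.5]]
  ]
}}

```text
time_s: 7.45
ee_pos: [0.5358, 0.3713, 0.0543]
eef_rot: [3.141, -0.001, 0.607]
force: [6.1, -0.9, -1.3]
grip_width: 0.0519
grip_force: 8.0
```

```bash
cat > m.py <<'E'
from h import *
o=ctrl.get_obs(); print(round(o['time_s'],2),'M',o['moment'].round(3),'F',o['force'].round(1),'turned',round(2.9248-o['eef_rot'][2],3),'z',o['ee_pos'][2].round(4),'w',round(o['grip_width'],4))
E
python3 m.py
```

```text
7.45 M [-0.071 -1.129  0.183] F [ 6.1 -0.9 -1.3] turned 2.318 z 0.0543 w 0.0519
```

In the tool's units: -0.1 mm / 800 = -0.0001, 0.05 rad / 4 = 0.0125.

Request:
{"op": "arm_command", "data": {
  "plan": [
    [[0, 0, 0, 0, 0, 0.005, 0.5], [0, 0, -0.0001, 0, 0, 0.01, 0.5], [0, 0, -0.0001, 0, 0, 0.0125, 0.5], [0, 0, -0.0001, 0, 0, 0.0125, 0.5]]
  ]
}}

```text
time_s: 7.85
ee_pos: [0.5358, 0.3713, 0.0543]
eef_rot: [3.141, -0.001, 0.557]
force: [5.6, 0.5, -2.4]
grip_width: 0.0514
grip_force: 8.0
```

```bash
python3 m.py
```

```text
7.85 M [-0.052 -1.159  0.097] F [ 5.6  0.5 -2.4] turned 2.367 z 0.0543 w 0.0514
```

```bash
cat > m.py <<'E'
from h import *
ms=[]
for i in range(5):
    o=ctrl.get_obs(); ms.append(o['moment'][2]); i<4 and cams.camera('top')
print(round(o['time_s'],2),'Mz',np.mean(ms).round(3),np.std(ms).round(3),'F',o['force'].round(1),'turned',round(2.9248-o['eef_rot'][2],3),'z',o['ee_pos'][2].round(4),'w',round(o['grip_width'],4))
E
python3 m.py
```

```text
8.05 Mz 0.113 0.034 F [ 5.6 -0.2 -2.1] turned 2.367 z 0.0544 w 0.0514
```

In the tool's units: -0.1 mm / 800 = -0.0001, 0.06 rad / 4 = 0.015.

Request:
{"op": "arm_command", "data": {
  "plan": [
    [[0, 0, 0, 0, 0, 0.005, 0.5], [0, 0, -0.0001, 0, 0, 0.01, 0.5], [0, 0, -0.0001, 0, 0, 0.015, 0.5], [0, 0, -0.0001, 0, 0, 0.015, 0.5]]
  ]
}}

```text
time_s: 8.45
ee_pos: [0.5358, 0.3713, 0.0545]
eef_rot: [3.141, -0.001, 0.497]
force: [4.6, 0.1, -2.4]
grip_width: 0.0521
grip_force: 8.0
```

```bash
python3 m.py
```

```text
8.65 Mz 0.126 0.028 F [ 5.1 -0.3 -1.4] turned 2.427 z 0.0544 w 0.052
```

In the tool's units: -0.2 mm / 800 = -0.0003, -0.1 mm / 800 = -0.0001, 0.07 rad / 4 = 0.0175.

Request:
{"op": "arm_command", "data": {
  "plan": [
    [[0, 0, 0, 0, 0, 0.005, 0.5], [0, 0, -0.0001, 0, 0, 0.01, 0.5], [0, 0, -0.0001, 0, 0, 0.015, 0.5], [0, 0, -0.0003, 0, 0, 0.0175, 0.5]]
  ]
}}

```text
time_s: 9.05
ee_pos: [0.5358, 0.3712, 0.0546]
eef_rot: [3.141, -0.001, 0.427]
force: [5.3, -0.9, -2.5]
grip_width: 0.0519
grip_force: 8.0
```

```bash
python3 m.py
```

```text
9.25 Mz 0.139 0.035 F [ 4.8 -0.6 -2.3] turned 2.497 z 0.0546 w 0.0521
```

In the tool's units: -0.2 mm / 800 = -0.0003, -0.1 mm / 800 = -0.0001, 0.07 rad / 4 = 0.0175.

Request:
{"op": "arm_command", "data": {
  "plan": [
    [[0, 0, 0, 0, 0, 0.005, 0.5], [0, 0, -0.0001, 0, 0, 0.01, 0.5], [0, 0, -0.0001, 0, 0, 0.015, 0.5], [0, 0, -0.0003, 0, 0, 0.0175, 0.5]]
  ]
}}

```text
time_s: 9.65
ee_pos: [0.5357, 0.3712, 0.0547]
eef_rot: [3.141, -0.001, 0.357]
force: [5.2, -0.9, -2.5]
grip_width: 0.0519
grip_force: 8.0
```

```bash
python3 m.py
```

```text
9.85 Mz 0.137 0.03 F [ 5.4 -1.  -2.6] turned 2.567 z 0.0548 w 0.052
```

In the tool's units: -0.2 mm / 800 = -0.0003, -0.1 mm / 800 = -0.0001, 0.07 rad / 4 = 0.0175.

Request:
{"op": "arm_command", "data": {
  "plan": [
    [[0, 0, 0, 0, 0, 0.005, 0.5], [0, 0, -0.0001, 0, 0, 0.01, 0.5], [0, 0, -0.0001, 0, 0, 0.015, 0.5], [0, 0, -0.0003, 0, 0, 0.0175, 0.5]]
  ]
}}

```text
time_s: 10.25
ee_pos: [0.5357, 0.3712, 0.0549]
eef_rot: [3.141, -0.001, 0.287]
force: [5.9, -1.5, -3.0]
grip_width: 0.0519
grip_force: 8.0
```

```bash
python3 m.py
```

```text
10.45 Mz 0.114 0.026 F [ 4.7 -0.5 -3.1] turned 2.637 z 0.0549 w 0.0518
```

In the tool's units: -0.2 mm / 800 = -0.0003, -0.1 mm / 800 = -0.0001, 0.07 rad / 4 = 0.0175.

Request:
{"op": "arm_command", "data": {
  "plan": [
    [[0, 0, 0, 0, 0, 0.005, 0.5], [0, 0, -0.0001, 0, 0, 0.01, 0.5], [0, 0, -0.0001, 0, 0, 0.015, 0.5], [0, 0, -0.0003, 0, 0, 0.0175, 0.5]]
  ]
}}

```text
time_s: 10.85
ee_pos: [0.5357, 0.3712, 0.055]
eef_rot: [3.141, -0.001, 0.217]
force: [4.8, -0.3, -3.4]
grip_width: 0.0518
grip_force: 8.0
```

```bash
python3 m.py
```

```text
11.05 Mz 0.136 0.022 F [ 6.1 -0.2 -3.1] turned 2.707 z 0.055 w 0.0519
```

In the tool's units: -0.2 mm / 800 = -0.0003, -0.1 mm / 800 = -0.0001, 0.07 rad / 4 = 0.0175.

Request:
{"op": "arm_command", "data": {
  "plan": [
    [[0, 0, 0, 0, 0, 0.005, 0.5], [0, 0, -0.0001, 0, 0, 0.01, 0.5], [0, 0, -0.0001, 0, 0, 0.015, 0.5], [0, 0, -0.0003, 0, 0, 0.0175, 0.5]]
  ]
}}

```text
time_s: 11.45
ee_pos: [0.5354, 0.3711, 0.0551]
eef_rot: [3.141, -0.0, 0.147]
force: [3.3, -1.3, -3.4]
grip_width: 0.0521
grip_force: 8.0
```

```bash
python3 m.py
```

```text
11.65 Mz 0.246 0.024 F [ 4.6 -2.1 -5.1] turned 2.779 z 0.0552 w 0.0518
```

The torque has risen to 0.246 N m, which looks like the stop. I'll take one tiny step to confirm.

In the tool's units: 0.02 rad / 4 = 0.005.

Request:
{"op": "arm_command", "data": {
  "plan": [
    [[0, 0, 0, 0, 0, 0.0025, 0.5], [0, 0, 0, 0, 0, 0.005, 0.5], [0, 0, 0, 0, 0, 0.005, 0.5]]
  ]
}}

```text
time_s: 11.95
ee_pos: [0.5351, 0.3711, 0.0552]
eef_rot: [3.141, 0.001, 0.125]
force: [2.4, -1.9, -3.3]
grip_width: 0.0517
grip_force: 8.0
```

```bash
python3 m.py; python3 s.py k3
```

```text
12.15 Mz 0.202 0.025 F [ 3.4 -3.1 -3.5] turned 2.8 z 0.0552 w 0.0517
time_s 12.15
ee_pos [0.5352 0.3712 0.0552]
eef_rot [3.1413 0.0004 0.1253]
force [ 3.4019 -3.1302 -3.4883]
moment [-0.7659 -0.5737  0.2017]
grip_width 0.05173175120131265
grip_force 8.000546023249626
q6 1.9958638564641864
```

View pics/k3.png

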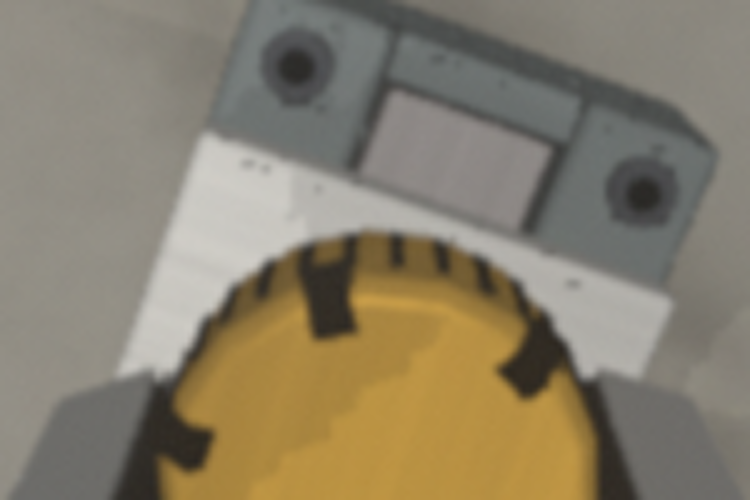

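The notch has moved from (340,305) to (332,300), about 0.04 rad, so the knob has stopped and the light grip is slipping. I'll confirm with a slightly firmer grip and a 0.03 rad step.

In the tool's units: 0.03 rad / 4 = 0.0075.

Request:
{"op": "arm_command", "data": {
  "plan": [
    [[0, 0, 0, 0, 0, 0, 0.5], [0, 0, 0, 0, 0, 0, 0.5], [0, 0, 0, 0, 0, 0.0025, 0.5], [0, 0, 0, 0, 0, 0.005, 0.5], [0, 0, 0, 0, 0, 0.0075, 0.5], [0, 0, 0, 0, 0, 0.0075, 0.5]]
  ],
  "squeeze": 10
}}

```text
time_s: 12.8
ee_pos: [0.5352, 0.3713, 0.0553]
eef_rot: [3.141, 0.0, 0.094]
force: [3.2, -3.5, -4.9]
grip_width: 0.052
grip_force: 10.0
```

```bash
python3 m.py
```

```text
13.0 Mz 0.288 0.034 F [ 3.1 -4.5 -3.7] turned 2.83 z 0.0553 w 0.0516
```

0.288 N m confirms the stop, at about 2.74 rad. I'll release, rise and turn back for the bar.

In the tool's units: -145 mm / 800 = -0.1813, -140 mm / 800 = -0.175, -0.56 rad / 4 = -0.14.

Request:
{"op": "arm_command", "data": {
  "plan": [
    [[0, 0, 0, 0, 0, 0, -0.3], [0, 0, 0, 0, 0, 0, -0.7], [0, 0, 0, 0, 0, 0, -1], [0, 0, -0.025, 0, 0, 0, -1], [0, 0, -0.075, 0, 0, -0.035, -1], [0, 0, -0.125, 0, 0, -0.07, -1], [0, 0, -0.175, 0, 0, -0.105, -1], [0, 0, -0.1813, 0, 0, -0.14, -1], [0, 0, -0.1813, 0, 0, -0.175, -1], [0, 0, -0.1813, 0, 0, -0.21, -1], [0, 0, -0.1813, 0, 0, -0.245, -1], [0, 0, -0.1813, 0, 0, -0.28, -1]]
  ]
}}

```text
time_s: 14.2
ee_pos: [0.5351, 0.3716, 0.2006]
eef_rot: [-3.142, -0.001, 1.221]
force: [0.7, -0.3, 0.5]
grip_width: 0.094
grip_force: 0.0
```

In the tool's units: -1.68 rad / 4 = -0.42.

Request:
{"op": "arm_command", "data": {
  "plan": [
    [[0, 0, 0, 0, 0, -0.035, -1], [0, 0, 0, 0, 0, -0.07, -1], [0, 0, 0, 0, 0, -0.105, -1], [0, 0, 0, 0, 0, -0.14, -1], [0, 0, 0, 0, 0, -0.175, -1], [0, 0, 0, 0, 0, -0.21, -1], [0, 0, 0, 0, 0, -0.245, -1], [0, 0, 0, 0, 0, -0.28, -1], [0, 0, 0, 0, 0, -0.315, -1], [0, 0, 0, 0, 0, -0.35, -1], [0, 0, 0, 0, 0, -0.385, -1], [0, 0, 0, 0, 0, -0.42, -1]]
  ]
}}

```text
time_s: 15.4
ee_pos: [0.5351, 0.3717, 0.2006]
eef_rot: [3.141, -0.0, 2.901]
force: [-1.1, 0.7, 0.8]
grip_width: 0.0939
grip_force: 0.0
```

```bash
python3 - <<'E'
from h import *
import pickle
o=ctrl.get_obs(); print(o['time_s'],o['ee_pos'],o['eef_rot'],o['qpos'].round(3))
g=grab('wrist'); pickle.dump(g,open('w2.pkl','wb')); I=g[2]
print([w2pix(p,I).round(1).tolist() for p in ([.535,.371,.072],[.444,.393,.028],[.492,.382,.028])])
u,v=w2pix([.535,.371,.072],I).round().astype(int)
z=[pix2w(x,y,I,depth=float(g[1][y,x]))[2] for x in range(u-8,u+9,2) for y in range(v-8,v+9,2)]; print('knob z',np.median(z))
c=g[0][60:264,180:350]; cv2.imwrite('pics/w2.png',cv2.resize(c,None,fx=2.9,fy=2.9,interpolation=cv2.INTER_CUBIC))
E
```

```text
15.4 [0.53511883 0.37166332 0.2006149 ] [ 3.14098534e+00 -3.89252202e-05  2.90077002e+00] [ 0.551  0.534  1.204  0.     1.403 -0.779]
[[253.7, 184.7], [253.3, 90.7], [254.1, 136.6]]
knob z 0.0715984671495582
```

View pics/w2.png

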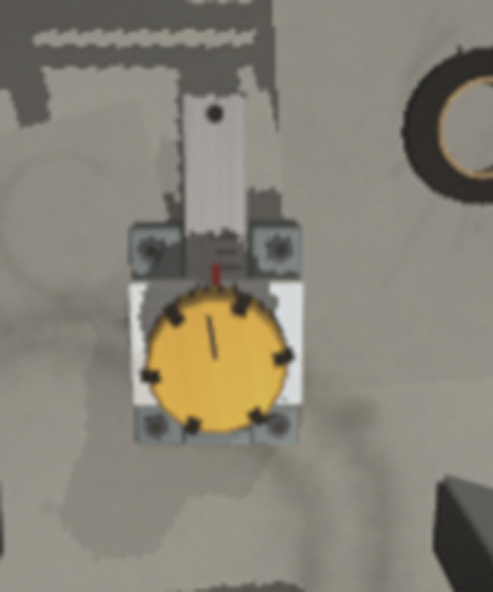

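The knob has turned and is now about 71.6 mm up. The pointer at (216,275) is central, and the bar still lies between (214,95) and (216,228). Next is the exact grasp pose.

```bash
python3 - <<'E'
from h import *
import pickle
g=pickle.load(open('w2.pkl','rb')); I=g[2]
f=lambda x,y,z: pix2w(180+x/2.9-.33,60+y/2.9-.33,I,z=z)
gray=cv2.cvtColor(g[0],cv2.COLOR_BGR2GRAY).astype(float)
L=[];Rr=[]
for row in range(96,136):  # sub-pixel edges of bar
    d=np.abs(np.gradient(cv2.GaussianBlur(gray,(3,3),0)[row]))
    cols=lambda a,b: (lambda w:(np.arange(a,b)*w).sum()/w.sum())(d[a:b]**4)
    L.append(pix2w(cols(239,248),row,I,z=.028)); Rr.append(pix2w(cols(260,269),row,I,z=.028))
for n,A in(('L',np.array(L)),('R',np.array(Rr)),('mid',(np.array(L)+np.array(Rr))/2)):
    k=np.polyfit(A[:,0],A[:,1],1); r=A[:,1]-np.polyval(k,A[:,0]); ok=abs(r)<2*r.std(); k=np.polyfit(A[ok,0],A[ok,1],1); print(n,'yaw',np.arctan(k[0]),'y at .4766',np.polyval(k,.4766),'res',r.std())
e=f(214.5,95,.028);b=f(216,228,.028);print(e,b,np.arctan2(*(b-e)[1::-1]))
p=f(130,282,.038);q=f(303,280,.038);print('bridge',(p+q)/2,np.arctan2(*(p-q)[1::-1])+np.pi/2-np.pi, np.linalg.norm(p-q))
E
```

```text
L yaw -0.21277878252052537 y at .4766 0.37353745638732094 res 0.0003037926978568097
R yaw -0.2035243493141195 y at .4766 0.3970342623339507 res 0.00023125828324986866
mid yaw -0.20787927285555968 y at .4766 0.3853252439619438 res 0.00013776428437698267
[0.44582345 0.39290332 0.028     ] [0.49388188 0.38159998 0.028     ] -0.231001440410778
bridge [0.51241869 0.37721533 0.038     ] -3.3719794128662977 0.06628654908187834
```

In the tool's units: 183.5 mm / 800 = 0.2294, 180 mm / 800 = 0.225, -0.025 rad / 4 = -0.0063.

Request:
{"op": "arm_command", "data": {
  "plan": [
    [[0.025, 0, 0.025, 0, 0, -0.0063, 0], [0.0563, -0.0006, 0.05, 0, 0, -0.0063, 0], [0.075, -0.0009, 0.0875, 0, 0, -0.0063, 0], [0.075, -0.0009, 0.1375, 0, 0, -0.0063, 0], [0.075, -0.0009, 0.175, 0, 0, -0.0063, 0], [0.075, -0.0009, 0.2, 0, 0, -0.0063, 0], [0.075, -0.0009, 0.2163, 0, 0, -0.0063, 0], [0.075, -0.0009, 0.225, 0, 0, -0.0063, 0], [0.075, -0.0009, 0.2294, 0, 0, -0.0063, 0], [0.075, -0.0009, 0.2294, 0, 0, -0.0063, 0]]
  ]
}}

```text
time_s: 16.45
ee_pos: [0.4772, 0.3855, 0.0173]
eef_rot: [3.141, 0.0, 2.919]
force: [1.0, -0.7, -0.1]
grip_width: 0.047
grip_force: 0.0
```

```bash
python3 s.py b1
```

```text
time_s 16.45
ee_pos [0.4772 0.3855 0.0173]
eef_rot [3.141  0.0005 2.9192]
force [ 1.0452 -0.7387 -0.0518]
moment [ 0.0028 -0.104   0.0083]
grip_width 0.047004818292667346
grip_force 0.0
q6 -0.7285825230730008
```

Request:
{"op": "arm_command", "data": {
  "plan": [
    [[0, 0, 0, 0, 0, 0, 0.2], [0, 0, 0, 0, 0, 0, 0.35], [0, 0, 0, 0, 0, 0, 0.42], [0, 0, 0, 0, 0, 0, 0.47], [0, 0, 0, 0, 0, 0, 0.52], [0, 0, 0, 0, 0, 0, 0.6], [0, 0, 0, 0, 0, 0, 0.8]]
  ],
  "squeeze": 5
}}

```text
time_s: 17.2
ee_pos: [0.4769, 0.3854, 0.0169]
eef_rot: [-3.142, 0.0, 2.92]
force: [0.5, 0.1, 2.6]
grip_width: 0.0237
grip_force: 5.0
```

```bash
python3 s.py b2
```

```text
time_s 17.2
ee_pos [0.4769 0.3854 0.0169]
eef_rot [-3.1416  0.      2.9198]
force [0.453  0.1415 2.5703]
moment [-0.0631 -0.0783  0.0099]
grip_width 0.023706298020676808
grip_force 4.970724731683731
q6 -0.7290589503597543
```

Request:
{"op": "arm_command", "data": {
  "plan": [
    [[0, 0, 0, 0, 0, 0, 0.9], [0, 0, 0, 0, 0, 0, 0.9], [0, 0, 0, 0, 0, 0, 0.9]]
  ],
  "squeeze": 15
}}

```text
time_s: 17.55
ee_pos: [0.477, 0.3854, 0.0169]
eef_rot: [3.141, 0.0, 2.92]
force: [-1.3, -1.1, 2.9]
grip_width: 0.0239
grip_force: 15.0
```

```bash
python3 s.py b3
```

```text
time_s 17.55
ee_pos [0.477  0.3854 0.0169]
eef_rot [3.1415 0.0001 2.9198]
force [-1.2548 -1.0767  2.8621]
moment [-0.1042  0.0023 -0.0088]
grip_width 0.023906048773055747
grip_force 14.953410923480988
q6 -0.729119950083298
```

In the tool's units: 10 mm / 800 = 0.0125, 7 mm / 800 = 0.0088.

Request:
{"op": "arm_command", "data": {
  "plan": [
    [[0, 0, -0.0004, 0, 0, 0, 0.9], [0, 0, -0.0006, 0, 0, 0, 0.9], [0.0025, 0, -0.0009, 0, 0, 0, 0.9], [0.005, 0, -0.0009, 0, 0, 0, 0.9], [0.0088, 0, -0.0009, 0, 0, 0, 0.9], [0.0125, 0, -0.0009, 0, 0, 0, 0.9], [0.0125, 0, -0.0009, 0, 0, 0, 0.9]]
  ],
  "squeeze": 35
}}

```text
time_s: 18.3
ee_pos: [0.4667, 0.3877, 0.0175]
eef_rot: [-3.141, -0.0, 2.92]
force: [-0.2, 0.5, -0.6]
grip_width: 0.0233
grip_force: 34.9
```

```bash
python3 s.py b4
```

```text
time_s 18.3
ee_pos [0.4667 0.3877 0.0175]
eef_rot [-3.1414 -0.0002  2.9201]
force [-0.1703  0.4947 -0.5827]
moment [ 0.0749 -0.1102 -0.0062]
grip_width 0.023322618297958557
grip_force 34.946651458740234
q6 -0.7165280392790362
```

The bar moved 10 mm with almost no force, so the pin is clear.

In the tool's units: 30 mm / 800 = 0.0375, 27 mm / 800 = 0.0338.

Request:
{"op": "arm_command", "data": {
  "plan": [
    [[0.0038, 0, 0, 0, 0, 0, 0.9], [0.0088, 0, 0, 0, 0, 0, 0.9], [0.0138, 0, 0, 0, 0, 0, 0.9], [0.0188, 0, 0, 0, 0, 0, 0.9], [0.0238, 0, 0, 0, 0, 0, 0.9], [0.0288, 0, 0, 0, 0, 0, 0.9], [0.0338, 0, 0, 0, 0, 0, 0.9], [0.0375, 0, 0, 0, 0, 0, 0.9], [0.0375, 0, 0, 0, 0, 0, 0.9]]
  ]
}}

```text
time_s: 19.25
ee_pos: [0.4376, 0.3943, 0.0176]
eef_rot: [3.142, -0.0, 2.92]
force: [-0.8, -0.3, -1.7]
grip_width: 0.0238
grip_force: 34.9
```

```bash
python3 s.py b5
```

```text
time_s 19.25
ee_pos [0.4376 0.3943 0.0176]
eef_rot [ 3.1416 -0.      2.9201]
force [-0.7592 -0.2565 -1.6532]
moment [ 0.0341 -0.0371  0.0412]
grip_width 0.023773943186795453
grip_force 34.94684636592865
q6 -0.6780649606279912
```

In the tool's units: 65 mm / 800 = 0.0813, 62 mm / 800 = 0.0775.

Request:
{"op": "arm_command", "data": {
  "plan": [
    [[0.005, 0, 0, 0, 0, 0, 0.9], [0.0113, 0, 0, 0, 0, 0, 0.9], [0.0188, 0, 0, 0, 0, 0, 0.9], [0.0263, 0, 0, 0, 0, 0, 0.9], [0.0338, 0, 0, 0, 0, 0, 0.9], [0.0413, 0, 0, 0, 0, 0, 0.9], [0.0488, 0, 0, 0, 0, 0, 0.9], [0.0563, 0, 0, 0, 0, 0, 0.9], [0.0638, 0, 0, 0, 0, 0, 0.9], [0.0713, 0, 0, 0, 0, 0, 0.9], [0.0775, 0, 0, 0, 0, 0, 0.9], [0.0813, 0, 0, 0, 0, 0, 0.9]]
  ]
}}

```text
time_s: 20.5
ee_pos: [0.374, 0.4086, 0.0176]
eef_rot: [-3.142, -0.0, 2.92]
force: [0.2, -0.4, -1.9]
grip_width: 0.0237
grip_force: 34.9
```

```bash
python3 s.py b6
```

```text
time_s 20.5
ee_pos [0.374  0.4086 0.0176]
eef_rot [-3.1416 -0.      2.9201]
force [ 0.2114 -0.37   -1.8758]
moment [ 0.0827 -0.1217 -0.003 ]
grip_width 0.023737644172136488
grip_force 34.9467408657074
q6 -0.5858279779871295
```

View pics/b6.png

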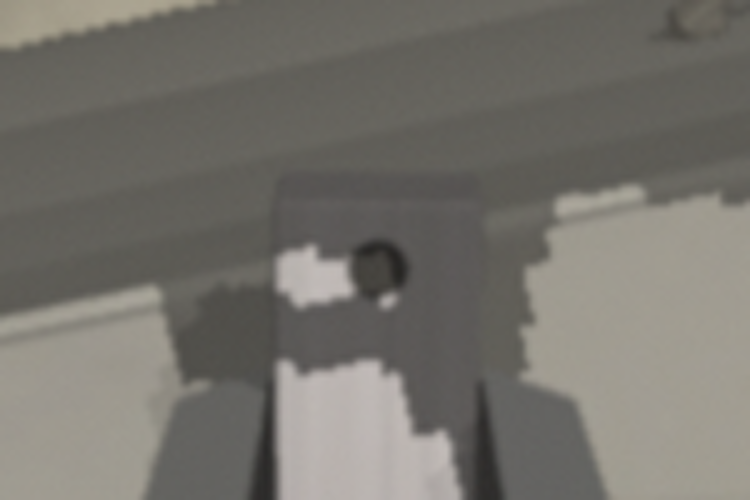

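The bar is out, 105 mm drawn, held flat and square. Next I'll lift it and carry it over to the tray.

In the tool's units: -168 mm / 800 = -0.21, -138 mm / 800 = -0.1725, -0.17 rad / 4 = -0.0425.

Request:
{"op": "arm_command", "data": {
  "plan": [
    [[0, 0, -0.01, 0, 0, 0, 0.9], [0, 0, -0.025, 0, 0, 0, 0.9], [0, 0, -0.05, 0, 0, 0, 0.9], [0, 0, -0.075, 0, 0, 0, 0.9], [0, 0, -0.1, 0, 0, 0, 0.9], [0, 0, -0.125, 0, 0, 0, 0.9], [-0.0125, -0.025, -0.1438, 0, 0, -0.005, 0.9], [-0.0275, -0.06, -0.1563, 0, 0, -0.0125, 0.9], [-0.045, -0.0975, -0.1625, 0, 0, -0.02, 0.9], [-0.0625, -0.135, -0.1625, 0, 0, -0.0275, 0.9], [-0.08, -0.1725, -0.1625, 0, 0, -0.035, 0.9], [-0.0975, -0.21, -0.1625, 0, 0, -0.0425, 0.9]]
  ],
  "squeeze": 45
}}

```text
time_s: 21.75
ee_pos: [0.414, 0.2261, 0.1488]
eef_rot: [3.141, 0.001, 3.091]
force: [-0.0, 0.2, -1.5]
grip_width: 0.0238
grip_force: 44.9
```

In the tool's units: -190 mm / 800 = -0.2375, -175 mm / 800 = -0.2188, -0.21 rad / 4 = -0.0525.

Request:
{"op": "arm_command", "data": {
  "plan": [
    [[-0.0175, -0.0375, 0, 0, 0, -0.0075, 0.9], [-0.035, -0.075, 0, 0, 0, -0.015, 0.9], [-0.0525, -0.1125, 0, 0, 0, -0.0225, 0.9], [-0.0675, -0.15, 0, 0, 0, -0.03, 0.9], [-0.075, -0.1875, 0, 0, 0, -0.0375, 0.9], [-0.075, -0.2188, 0, 0, 0, -0.045, 0.9], [-0.075, -0.2375, 0, 0, 0, -0.0525, 0.9], [-0.075, -0.2375, 0, 0, 0, -0.0525, 0.9]]
  ]
}}

```text
time_s: 22.55
ee_pos: [0.4639, 0.0331, 0.1486]
eef_rot: [-3.141, 0.001, -2.985]
force: [0.6, -0.1, -1.6]
grip_width: 0.0234
grip_force: 44.9
```

```bash
python3 s.py; python3 - <<'E'
from h import *
import pickle
g=grab('wrist'); pickle.dump(g,open('w3.pkl','wb')); cv2.imwrite('pics/w3.png',cv2.resize(g[0],(800,600),interpolation=cv2.INTER_CUBIC))
E
```

```text
time_s 22.55
ee_pos [0.4639 0.0331 0.1486]
eef_rot [-3.1412  0.0012 -2.9852]
force [ 0.6421 -0.0925 -1.631 ]
moment [ 0.0629 -0.1529  0.01  ]
grip_width 0.02340581983436051
grip_force 44.94548499584198
q6 -1.7346163489331181
```

View pics/w3.png

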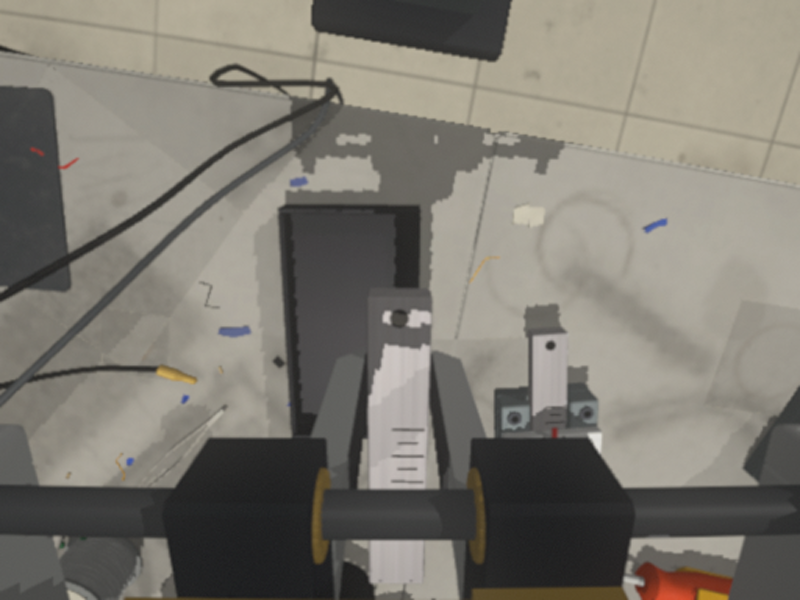

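The tray's near edge runs from (280,207) to (420,206), and its left rim runs from (280,207) to (293,432). The bar hangs straight between the fingers.

```bash
python3 - <<'E'
from h import *
import pickle
g=pickle.load(open('w3.pkl','rb')); I=g[2]; t=pickle.load(open('top.pkl','rb'))
f=lambda x,y,z=.022: pix2w(x*.64-.2,y*.64-.2,I,z=z)
a=f(280,207);b=f(420,206);c=f(293,432)
print(a,b,c,'w',np.linalg.norm(a-b)); 
y1=np.arctan2(*(c-a)[1::-1]); n=a-b; y2=np.arctan2(n[1],n[0])+np.pi/2; print('yaws',y1,y2)
yw=.5*(y1+y2) if abs(y1-y2)<.2 else y1
u=np.array([np.cos(y1),np.sin(y1)]); ctr=((a+b)/2)[:2]+.0825*u; print('tray centre wrist',ctr)
F=lambda x,y: pix2w(205+x/6.4-.4,195+y/6.4-.4,t[2],z=.022)
q=[F(588,110),F(716,95),F(757,345),F(628,365)]; print('top',np.mean(q,0),'yaw',np.arctan2(*((q[0]+q[1]-q[2]-q[3])[1::-1])),[np.linalg.norm(q[i]-q[i-1]).round(3) for i in range(4)])
yaw=y1; tc=ctr-.031*u; print('TCP target',tc,totool([*tc,.06],np.pi+yaw))
E
```

```text
[ 0.42286914 -0.04820392  0.022     ] [0.40885742 0.03796197 0.022     ] [ 0.5799997 -0.025258   0.022    ] w 0.08729769729045045
yaws 0.1450059778209907 0.16120238482532612
tray centre wrist [0.49749745 0.00680014]
top [0.49346315 0.00545363 0.022     ] yaw 0.14157267235626272 [np.float64(0.168), np.float64(0.085), np.float64(0.165), np.float64(0.085)]
TCP target [0.46682279 0.00232069] (array([  2.2, -31.8,  88.5]), array([-0.0002,  0.0012,  0.0109]))
```

In the tool's units: 136 mm / 800 = 0.17, 132 mm / 800 = 0.165, 0.01 rad / 4 = 0.0025.

Request:
{"op": "arm_command", "data": {
  "plan": [
    [[0.0013, -0.0125, 0, 0, 0, 0.0025, 0.9], [0.0025, -0.0275, 0.0125, 0, 0, 0.0025, 0.9], [0.0038, -0.0375, 0.0313, 0, 0, 0.0025, 0.9], [0.0038, -0.04, 0.0563, 0, 0, 0.0025, 0.9], [0.0038, -0.04, 0.0813, 0, 0, 0.0025, 0.9], [0.0038, -0.04, 0.1063, 0, 0, 0.0025, 0.9], [0.0038, -0.04, 0.1275, 0, 0, 0.0025, 0.9], [0.0038, -0.04, 0.145, 0, 0, 0.0025, 0.9], [0.0038, -0.04, 0.1575, 0, 0, 0.0025, 0.9], [0.0038, -0.04, 0.165, 0, 0, 0.0025, 0.9], [0.0038, -0.04, 0.17, 0, 0, 0.0025, 0.9], [0.0038, -0.04, 0.17, 0, 0, 0.0025, 0.9]]
  ]
}}

```text
time_s: 23.8
ee_pos: [0.4658, 0.0024, 0.0114]
eef_rot: [3.142, -0.0, -2.993]
force: [0.1, -0.7, -2.0]
grip_width: 0.0235
grip_force: 44.9
```

In the tool's units: 3 mm / 800 = 0.0038, 2.5 mm / 800 = 0.0031.

Request:
{"op": "arm_command", "data": {
  "plan": [
    [[0, 0, 0.0013, 0, 0, 0, 0.9], [0, 0, 0.0025, 0, 0, 0, 0.9], [0, 0, 0.0031, 0, 0, 0, 0.9], [0, 0, 0.0038, 0, 0, 0, 0.9], [0, 0, 0.0038, 0, 0, 0, 0.9], [0, 0, 0.0038, 0, 0, 0, 0.9]]
  ]
}}

```text
time_s: 24.4
ee_pos: [0.4658, 0.0025, 0.0086]
eef_rot: [-3.142, 0.0, -2.993]
force: [-0.0, -0.1, -2.6]
grip_width: 0.0236
grip_force: 44.9
```

```bash
python3 s.py
```

```text
time_s 24.4
ee_pos [0.4658 0.0025 0.0086]
eef_rot [-3.1416  0.0001 -2.9933]
force [-0.036  -0.0589 -2.6226]
moment [ 0.06   -0.0988  0.0412]
grip_width 0.023553524077254535
grip_force 44.94605362415314
q6 -1.7923484745580345
```

In the tool's units: 1 mm / 800 = 0.0013, 0.5 mm / 800 = 0.0006.

Request:
{"op": "arm_command", "data": {
  "plan": [
    [[0, 0, 0.0006, 0, 0, 0, 0.9], [0, 0, 0.0013, 0, 0, 0, 0.9], [0, 0, 0.0013, 0, 0, 0, 0.9], [0, 0, 0.0013, 0, 0, 0, 0.9]]
  ]
}}

```text
time_s: 24.8
ee_pos: [0.4658, 0.0025, 0.0075]
eef_rot: [3.142, -0.0, -2.993]
force: [0.7, -0.1, -1.5]
grip_width: 0.0234
grip_force: 44.9
```

```bash
python3 s.py
```

```text
time_s 24.8
ee_pos [0.4658 0.0025 0.0075]
eef_rot [ 3.1416 -0.0001 -2.9934]
force [ 0.7426 -0.1325 -1.5168]
moment [ 0.0546 -0.1013  0.0161]
grip_width 0.023407822835684475
grip_force 44.94598746299744
q6 -1.792306775780116
```

In the tool's units: 0.6 mm / 800 = 0.0008, 0.3 mm / 800 = 0.0004.

Request:
{"op": "arm_command", "data": {
  "plan": [
    [[0, 0, 0.0004, 0, 0, 0, 0.9], [0, 0, 0.0008, 0, 0, 0, 0.9], [0, 0, 0.0008, 0, 0, 0, 0.9], [0, 0, 0.0008, 0, 0, 0, 0.9]]
  ]
}}

```text
time_s: 25.2
ee_pos: [0.4658, 0.0025, 0.007]
eef_rot: [3.142, 0.0, -2.993]
force: [0.6, -0.1, -1.1]
grip_width: 0.0234
grip_force: 44.9
```

```bash
python3 s.py
```

```text
time_s 25.2
ee_pos [0.4658 0.0025 0.007 ]
eef_rot [ 3.1416  0.     -2.9934]
force [ 0.5655 -0.0507 -1.1267]
moment [ 0.0716 -0.0941  0.0487]
grip_width 0.02341154495205201
grip_force 44.946189522743225
q6 -1.7923407575627202
```

In the tool's units: 0.8 mm / 800 = 0.001, 0.6 mm / 800 = 0.0008.

Request:
{"op": "arm_command", "data": {
  "plan": [
    [[0, 0, 0.0004, 0, 0, 0, 0.9], [0, 0, 0.0008, 0, 0, 0, 0.9], [0, 0, 0.001, 0, 0, 0, 0.9], [0, 0, 0.001, 0, 0, 0, 0.9]]
  ]
}}

```text
time_s: 25.6
ee_pos: [0.4658, 0.0025, 0.0069]
eef_rot: [-3.142, 0.0, -2.993]
force: [-6.5, 0.7, 14.5]
grip_width: 0.0235
grip_force: 45.0
```

```bash
python3 s.py
```

```text
time_s 25.6
ee_pos [0.4658 0.0025 0.0069]
eef_rot [-3.1416  0.0001 -2.9933]
force [-6.5499  0.7045 14.4952]
moment [0.0835 1.1023 0.0018]
grip_width 0.02345712767964473
grip_force 44.951435923576355
q6 -1.7923119595780124
```

Firm contact with the floor. I'll ease up 0.5 mm and open gently.

In the tool's units: -0.6 mm / 800 = -0.0008, -0.5 mm / 800 = -0.0006.

Request:
{"op": "arm_command", "data": {
  "plan": [
    [[0, 0, -0.0006, 0, 0, 0, 0.9], [0, 0, -0.0008, 0, 0, 0, 0.9], [0, 0, -0.0008, 0, 0, 0, 0.5], [0, 0, -0.0008, 0, 0, 0, 0.45], [0, 0, -0.0008, 0, 0, 0, 0.4], [0, 0, -0.0008, 0, 0, 0, 0.3], [0, 0, -0.0008, 0, 0, 0, 0.25], [0, 0, -0.0008, 0, 0, 0, 0.25]]
  ],
  "squeeze": 10
}}

```text
time_s: 26.4
ee_pos: [0.4657, 0.0025, 0.0067]
eef_rot: [3.142, -0.0, -2.993]
force: [-0.5, -0.1, -0.8]
grip_width: 0.0354
grip_force: 0.0
```

```bash
python3 s.py
```

```text
time_s 26.4
ee_pos [0.4657 0.0025 0.0067]
eef_rot [ 3.1416 -0.0001 -2.9934]
force [-0.5347 -0.0964 -0.7558]
moment [ 0.1117 -0.0954  0.0165]
grip_width 0.03540680666925258
grip_force 0.0
q6 -1.7923287041245526
```

Request:
{"op": "arm_command", "data": {
  "plan": [
    [[0, 0, -0.005, 0, 0, 0, 0.25], [0, 0, -0.015, 0, 0, 0, 0.25], [0, 0, -0.0375, 0, 0, 0, 0.25], [0, 0, -0.075, 0, 0, 0, 0.25], [0, 0, -0.1188, 0, 0, 0, 0.25], [0, 0, -0.1625, 0, 0, 0, 0.25], [0.025, 0, -0.2, 0, 0, 0, 0.25], [0.05, 0, -0.2313, 0, 0, 0, 0.25], [0.05, 0, -0.2313, 0, 0, 0, 0.25], [0.05, 0, -0.2313, 0, 0, 0, 0.25], [0.05, 0, -0.2313, 0, 0, 0, 0.25]]
  ]
}}

```text
time_s: 27.5
ee_pos: [0.4262, -0.0033, 0.191]
eef_rot: [3.141, -0.001, -2.993]
force: [-0.7, 0.1, -0.5]
grip_width: 0.0353
grip_force: 0.0
```

```bash
python3 - <<'E'
from h import *
o=ctrl.get_obs(); print(o['time_s'],o['ee_pos'],o['force'])
img,d,I=grab('wrist')
tc=np.array([.4965,.006]);u=np.array([np.cos(.147),np.sin(.147)]);n=np.array([-u[1],u[0]])
for s in(-.06,-.04,-.02,0,.02,.04,.06):
    p=w2pix([*(tc+s*u),.018],I).round().astype(int); 
    if 0<=p[0]<512 and 0<=p[1]<384: print(s,p,'bar top z',round(pix2w(*p,I,depth=float(d[p[1],p[0]]))[2],4))
kp=w2pix([.5352,.3714,.072],(g:=grab('top'))[2]).round().astype(int)
print('knob z top', np.median([pix2w(x,y,g[2],depth=float(g[1][y,x]))[2] for x in range(kp[0]-3,kp[0]+4) for y in range(kp[1]-3,kp[1]+4)]).round(4))
a=cv2.resize(img,(600,450),interpolation=cv2.INTER_CUBIC); b=cv2.resize(g[0][190:260,200:340],(300,150)); c=np.zeros((600,600,3),np.uint8); c[:450]=a; c[450:,:300]=b; cv2.imwrite('pics/fin.png',c)
E
```

```text
27.5 [ 0.42622757 -0.0033333   0.19096131] [-0.73649949  0.0903962  -0.46316634]
-0.06 [254 184] bar top z 0.0169
-0.04 [254 200] bar top z 0.0168
-0.02 [254 216] bar top z 0.0165
0 [254 231] bar top z 0.0183
0.02 [254 246] bar top z 0.0182
0.04 [254 261] bar top z 0.0173
0.06 [254 275] bar top z 0.018
knob z top 0.0729
```

View pics/fin.png

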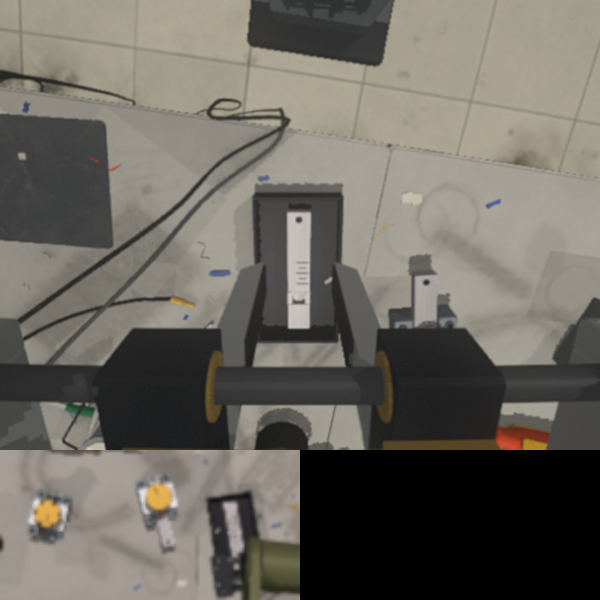

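The bar lies flat and centred in the tray, at (298,270), with its top about 17.5 mm up. The knob is still up, nothing else has moved and the gripper is clear, so I'm handing in.

```bash
python3 -c "
from station import ctrl
print(ctrl.hand_in())"
```

```text
the job is handed in; nothing more can be done
None
```

The job is handed in, though the hand-in gave no verdict: the notched knob was unscrewed clockwise to its felt stop (at most about 0.29 N m), its bar was drawn straight out and laid flat in the tray, and the final pictures show the plain clamp and the things around the tray undisturbed.

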